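Click-test the night lamps and set the faulty ones aside

TASK

Test the four night lamps by pressing each one's button fully down and letting go. Lamps whose button stays down are sound: leave them standing where they are, switched on. Lift each one whose button springs back into the blue repairs tray and set it down gently, flat on the floor and right way up, only one lamp to a bay; leave the flask, the bottle, the bait tub and the hook box alone.

Things in the scene. Friction and masses are not known exactly. Their poses are not given: they have to be found in the camera images.
- lamp_a: One of four night-fishing lamps that look alike: blue plastic box 120 long (own x) x 46 wide (own y) x 42 high, about 0.25 kg (varies by a third), loose on the table, long side at any yaw, flat pale lens on the half towards its -x end, push button near its +x end. Origin: centre of the underside; z up. The letter tells nothing of whether it works, and one or two of the four are faulty.
- lamp_a_button (a joint): Travel in m of that lamp's button: 0 = up (not pressed), 0.010 = fully down. All start up. Pushing takes up to about 5 N. On a sound lamp a tight catch keeps the button as far down as it was pushed (pressing again does nothing more); on a faulty one it springs back to 0 when let go.
- lamp_a_cap (a point): Centre of the top of that lamp's button, a round orange cap 30 mm across with a yellow skirt, 38 mm from the lamp's origin along its +x. Stands 14 mm above the case (56 mm above the table) when up, 4 mm above the case (46 mm) when down, where the yellow skirt is hidden.
- lamp_b: One of four night-fishing lamps that look alike: blue plastic box 120 long (own x) x 46 wide (own y) x 42 high, about 0.25 kg (varies by a third), loose on the table, long side at any yaw, flat pale lens on the half towards its -x end, push button near its +x end. Origin: centre of the underside; z up. The letter tells nothing of whether it works, and one or two of the four are faulty.
- lamp_b_button (a joint): Travel in m of that lamp's button: 0 = up (not pressed), 0.010 = fully down. All start up. Pushing takes up to about 5 N. On a sound lamp a tight catch keeps the button as far down as it was pushed (pressing again does nothing more); on a faulty one it springs back to 0 when let go.
- lamp_b_cap (a point): Centre of the top of that lamp's button, a round orange cap 30 mm across with a yellow skirt, 38 mm from the lamp's origin along its +x. Stands 14 mm above the case (56 mm above the table) when up, 4 mm above the case (46 mm) when down, where the yellow skirt is hidden.
- lamp_c: One of four night-fishing lamps that look alike: blue plastic box 120 long (own x) x 46 wide (own y) x 42 high, about 0.25 kg (varies by a third), loose on the table, long side at any yaw, flat pale lens on the half towards its -x end, push button near its +x end. Origin: centre of the underside; z up. The letter tells nothing of whether it works, and one or two of the four are faulty.
- lamp_c_button (a joint): Travel in m of that lamp's button: 0 = up (not pressed), 0.010 = fully down. All start up. Pushing takes up to about 5 N. On a sound lamp a tight catch keeps the button as far down as it was pushed (pressing again does nothing more); on a faulty one it springs back to 0 when let go.
- lamp_c_cap (a point): Centre of the top of that lamp's button, a round orange cap 30 mm across with a yellow skirt, 38 mm from the lamp's origin along its +x. Stands 14 mm above the case (56 mm above the table) when up, 4 mm above the case (46 mm) when down, where the yellow skirt is hidden.
- lamp_d: One of four night-fishing lamps that look alike: blue plastic box 120 long (own x) x 46 wide (own y) x 42 high, about 0.25 kg (varies by a third), loose on the table, long side at any yaw, flat pale lens on the half towards its -x end, push button near its +x end. Origin: centre of the underside; z up. The letter tells nothing of whether it works, and one or two of the four are faulty.
- lamp_d_button (a joint): Travel in m of that lamp's button: 0 = up (not pressed), 0.010 = fully down. All start up. Pushing takes up to about 5 N. On a sound lamp a tight catch keeps the button as far down as it was pushed (pressing again does nothing more); on a faulty one it springs back to 0 when let go.
- lamp_d_cap (a point): Centre of the top of that lamp's button, a round orange cap 30 mm across with a yellow skirt, 38 mm from the lamp's origin along its +x. Stands 14 mm above the case (56 mm above the table) when up, 4 mm above the case (46 mm) when down, where the yellow skirt is hidden.
- tray: Blue open repairs tray, fixed to the table: 165 (own x) x 250 (own y) x 40 high outside, walls and floor 5 thick, one 5 mm divider wall along its own x, as high as the walls, making two bays 155 (x) x 117 (y) each. A lamp fits a bay lengthwise, along the tray's x, either way round. Origin: centre of the underside, z up.
- bay_left (a point): Centre of the floor of the bay on the tray's +y side, 5 mm above the table.
- bay_right (a point): Centre of the floor of the bay on the tray's -y side, 5 mm above the table.
- flask: Bystander: steel vacuum flask standing loose, 70 across, 185 high. Origin: centre of its underside.
- bottle: Bystander: green glass bottle standing loose, 68 across, 200 high. Origin: centre of its underside.
- bait_tub: Bystander: bait tub with red lid standing loose, 68 across (lid a little wider), 55 high. Origin: centre of its underside.
- hook_box: Bystander: flat clear and green hook box lying loose, 100 (own x) x 65 x 24 high. Origin: centre of its underside.
Things that resemble listed ones, but are neither listed nor needed, are in the scene too. Leave any red look-alike of the lamp_a alone.

How it is judged:
By the outcome, as a careful person would: the job done as asked, in the order asked, and still so for the second after the job is handed in, with the robot touching nothing.
It also fails if it takes over 72 s, if anything falls off the work surface, if the arm or the gripper's body presses on something with over 40 N, if the wrist force passes 120 N, or if a joint passes its speed limit or range.

ROBOT

A 6-joint arm with a two-finger parallel gripper is mounted at the origin on the work surface. World frame = base frame: x ahead of the robot, y to its left, z up, the work surface at z = 0. Lengths are in m, angles in rad, forces in N, time in s.
With the tool pointing down it reaches from about 0.25 to 0.775 m from the base axis. Payload 4 kg.
Tool frame: the origin (TCP) lies on the centre line of the jaws, within the pads' length; the fingertips stand 25 mm ahead of it and the grasp point (between the pads) lies 6 mm ahead of it; z points along the fingers, y is the line along which they close (so a half turn about z gives the same grasp; the last joint's range is limited). The gripper opens to 94 mm and grips with 3 to 60 N. Pads are 16 mm wide; open, the fingers measure 119 mm over their backs; the gripper's body (75 mm by 177 mm) begins 78 mm behind the grasp point.
Start: joints at [1.199, 0.087, 1.371, -0, 1.684, -0.103], TCP at [0.146, 0.53, 0.207] pointing down, gripper open.
Joint ranges: [-3.1, 3.1], [-0.76, 2.03], [0.27, 2.55], [-1.08, 4.22], [0.17, 2.65], [-2.57, 2.57]. Speed limits (rad/s): [2.79, 2.79, 3.14, 3.14, 3.14, 3.14].

INTERFACE

Orientations are given as [roll, pitch, yaw] about the fixed x, y, z axes, in that order (R = Rz(yaw) Ry(pitch) Rx(roll)).
In Python, from bench import robot, imaging gives the robot as it stands. The module is installed in compiled form; this text tells all that it offers.
- The arm moves only by the tool drive_tool, never from a script. Its argument "series" is a list of rows, each a list of 3 entries, a list of its own where there are three numbers: the finger opening in m, from 0 to 0.094, then the shift along the tool's x, y, z in m, then the turn, a rotation vector about the tool's x, y, z in rad. A call has 1 to 5 rows; each row is the pose to reach, as a shift and turn from the pose commanded when the call began, along the tool's axes at that moment; what a row does not reach only later rows make up. A row lasts 1/8 s, in which the tool goes at most 62.5 mm and 10.7 degrees, less where a joint would pass 70% of its speed; a pose out of reach is approached as far as the arm can. A call with a gripper value outside its range is refused whole. The fingers move at their own pace and stop on an object; the grip force is fixed at half the most. Time passes only in rows, so rows that repeat a pose let the fingers close. It gives the time, the measured TCP pose, the force, the opening and the grip force at its end, in the units of the state.
- robot.get_obs(): the state, without advancing time (a new reading comes with each control period).
- imaging.snapshot(name): name is "scene" or "top" or "wrist"; returns the picture (400x640x3 uint8, red, green, blue); there is no depth.
- imaging.get_calibration(name): a dict with "intrinsics" (3x3 intrinsics, pixels), "position" and "rotation" of the camera in the world. Camera axes: x right, y up, looking along -z (the intrinsics and any distortion apply to the point x, -y, -z); pixel columns grow to the right and rows downward; lengths in m; the calibration is good to about 2 mm. A picture is of the moment at which its call begins: read the wrist's pose just before it. get_calibration takes no time and is no camera call; for the wrist camera it gives the pose at the moment of the call.
- robot.close_job(): hands the job in; it is judged then, once.
The state is a dict: "time": time; "joint_positions": joint angles; "qvel": joint speeds; "joint_torque": joint torques, N m; "tool_pos": TCP position; "ee_rot": TCP orientation; "wrist_force": force on the tool from outside, world axes, zero at the start; "wrist_torque": the same for the moment, N m; "width": finger opening in m; "finger_force": force on a finger pad.
Only numpy, scipy, OpenCV 4.12 (cv2) and the standard library are available. Lean on these libraries where they do the work, as an engineer would, in place of code of your own. Each camera call takes 0.05 s, during which the arm holds its last target. There are 200 camera calls.

## Working session

There is one attempt and no reset: what is moved stays moved. The work goes in short steps, Python scripts to look and compute and a tool call to move; the robot and the scene stay as the last step left them, time stands still between calls to the robot, and variables do not carry over. Pictures are saved under pics/ and viewed, at most 10 in all, crops included, and the job is handed in when it is done.

Besides the shell and the picture viewer there is one more tool, called as name([rows], argument=value, ...), one row to a line, values as JSON. drive_tool: Moves the arm, as the interface text tells. Its arguments: {"type":"object","properties":{"series":{"type":"array"}},"required":["series"]}

```bash
mkdir -p pics; python3 - <<'E'
from bench import robot, imaging
import cv2,numpy as np
np.set_printoptions(precision=4,suppress=True)
o=robot.get_obs();print(o)
for n in("top","scene"):
    im=imaging.snapshot(n);cv2.imwrite(f"pics/{n}0.png",im[:,:,::-1]);print(n,imaging.get_calibration(n))
print(imaging.get_calibration("wrist"))
E
```

```text
{'time': 0.0, 'joint_positions': array([ 1.1989,  0.088 ,  1.3722, -0.    ,  1.6836, -0.1031]), 'qvel': array([ 0.0018,  0.0009,  0.001 ,  0.0005, -0.0008, -0.0011]), 'joint_torque': array([ -0.0015, -34.0165, -30.243 ,   0.0717,   0.0327,  -0.0002]), 'tool_pos': array([0.1459, 0.5298, 0.2062]), 'ee_rot': array([-3.1394, -0.0002,  2.8728]), 'wrist_force': array([-0.0432, -0.4166,  0.339 ]), 'wrist_torque': array([-0.018 , -0.026 , -0.0028]), 'finger_force': 0.0, 'width': 0.0942716825931104}
top {'intrinsics': array([[460.7177,   0.    , 326.6015],
       [  0.    , 460.7177, 194.8392],
       [  0.    ,   0.    ,   1.    ]]), 'position': array([ 0.3526, -0.0419,  1.2974]), 'rotation': array([ 0.1705, -0.0041, -1.5794])}
scene {'intrinsics': array([[372.745 ,   0.    , 314.4498],
       [  0.    , 372.745 , 197.582 ],
       [  0.    ,   0.    ,   1.    ]]), 'position': array([ 0.9726, -0.4647,  0.8935]), 'rotation': array([ 0.635 , -0.004 ,  0.7802])}
{'intrinsics': array([[276.1863,   0.    , 318.2631],
       [  0.    , 276.1863, 203.6571],
       [  0.    ,   0.    ,   1.    ]]), 'position': array([0.0704, 0.5507, 0.3851]), 'rotation': array([-0.2761,  0.0025,  1.303 ])}
```

View pics/top0.png

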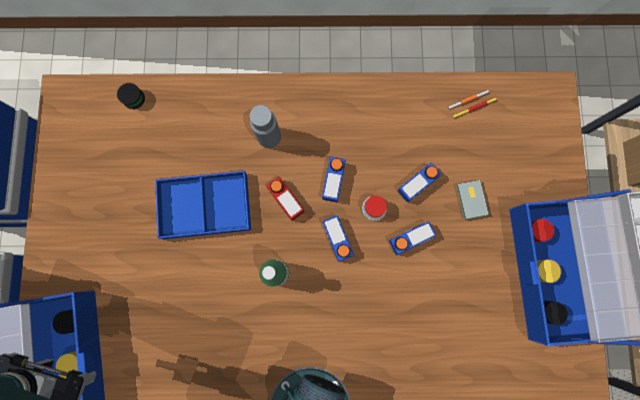

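View pics/scene0.png

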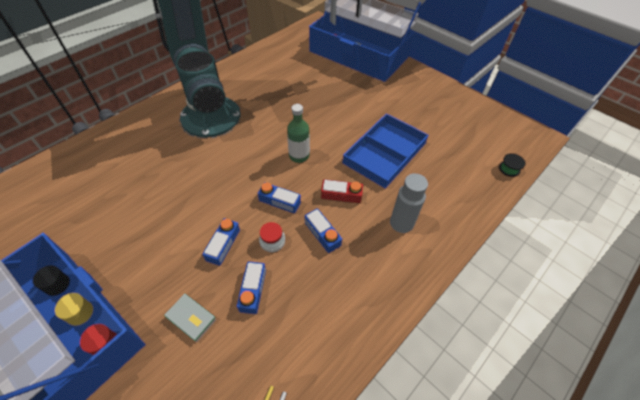

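The top view shows four blue lamps with orange caps at about (335,178), (338,238), (420,183) and (413,238). A red look-alike is at (286,198) and must be left alone. The tray is at (203,205), flask (265,125), bottle (272,272), bait tub (374,208) and hook box (473,200). The blue toolboxes at the table edges aren't part of the task.

```bash
cat > h.py <<'E'
import cv2,numpy as np
from scipy.spatial.transform import Rotation as R
from bench import robot, imaging
np.set_printoptions(precision=4,suppress=True)
def ray(uv,cal,z):
    K=np.array(cal["intrinsics"]);p=np.linalg.solve(K,[uv[0],uv[1],1.]);d=R.from_euler("xyz",cal["rotation"]).apply([p[0],-p[1],-p[2]])
    c=np.array(cal["position"]);return (c+d*(z-c[2])/d[2])[:2]
def proj(P,cal):
    q=R.from_euler("xyz",cal["rotation"]).inv().apply(np.array(P)-cal["position"]);p=np.array(cal["intrinsics"])@[q[0],-q[1],-q[2]];return p[:2]/p[2]
def blobs(m,lo,hi):
    n,l,s,c=cv2.connectedComponentsWithStats(m.astype(np.uint8));return [(c[i],s[i,4],l==i) for i in range(1,n) if lo<s[i,4]<hi]
def hsv(im): return cv2.cvtColor(im,cv2.COLOR_RGB2HSV)
def orange(h): return (h[...,0]>=5)&(h[...,0]<=16)&(h[...,1]>190)&(h[...,2]>170)
def rel(p,yaw,o):
    "tool-axis shift and turn from present pose to xyz p with tool yaw"
    t=R.from_euler("xyz",o["ee_rot"]);s=t.inv().apply(np.array(p)-o["tool_pos"])
    return s,(t.inv()*R.from_euler("xyz",[np.pi,0,yaw])).as_rotvec()
E
python3 - <<'E'
from h import *
im=cv2.imread("pics/top0.png")[:,:,::-1].copy();cal=imaging.get_calibration("top");h=hsv(im)
for c,a,l in blobs(orange(h),40,400):
    # pale lens near
    v,u=np.mgrid[:400,:640];near=np.hypot(u-c[0],v-c[1])<45
    w=[b for b in blobs((h[...,1]<60)&(h[...,2]>170)&near,60,600)]
    cap=ray(c,cal,.055)
    print("cap",c,a,cap,[(b[0],b[1],ray(b[0],cal,.042)) for b in w],np.round(h[int(c[1]),int(c[0])]))
m=(h[...,0]>100)&(h[...,0]<125)&(h[...,1]>130)
for c,a,l in blobs(m,60,8000):
    v,u=np.where(l);print("blue",c,a)
    if abs(c[0]-203)<30 and a>2000:
        r=cv2.minAreaRect(np.c_[u,v].astype(np.float32));print([ray(q,cal,.04) for q in cv2.boxPoints(r)])
for n,uv,z in(("flask",(261,110),.185),("bottle",(269,272),.2),("tub",(374,208),.055),("hook",(473,200),.024)):print(n,ray(uv,cal,z))
E
```

```text
blue [  4.8798 146.9806] 1032
blue [ 25.434  172.6544] 1007
blue [333.2991 178.5641] 234
blue [418.4979 182.3702] 235
blue [202.1861 204.7143] 5477
[array([0.6154, 0.4356]), array([0.6403, 0.1769]), array([0.4747, 0.157 ]), array([0.4511, 0.4102])]
blue [550.5466 272.3627] 7226
blue [338.8761 242.2094] 234
blue [ 12.2368 224.9342] 76
blue [407.5528 239.9472] 246
blue [ 63.6601 329.6964] 5122
blue [623.6435 342.4435] 115
flask [0.7632 0.1159]
bottle [0.3588 0.0888]
tub [ 0.5291 -0.1777]
hook [ 0.5539 -0.4593]
```

```bash
python3 - <<'E'
from h import *
im=cv2.imread("pics/top0.png")[:,:,::-1].copy();cal=imaging.get_calibration("top");h=hsv(im)
print(h[165,337],h[172,432],h[251,344],h[244,402],h[186,276],h[182,333],h[184,416])
v,u=np.mgrid[:400,:640]
for g in((333,178),(418,182),(338,242),(408,240)):
    near=np.hypot(u-g[0],v-g[1])<32
    o=max(blobs((h[...,0]<=20)&(h[...,1]>165)&(h[...,2]>165)&near,20,400),key=lambda b:b[1])
    w=max(blobs((h[...,1]<60)&(h[...,2]>170)&near,60,600),key=lambda b:b[1])
    cap=ray(o[0],cal,.055);L=ray(w[0],cal,.042);d=cap-L;yaw=np.arctan2(d[1],d[0]);print(o[0],o[1],w[0],w[1],"cap",cap,"lens",L,"dist",np.hypot(*d),"yaw",yaw,"orig",cap-.038*d/np.hypot(*d))
E
python3 - <<'E'
import cv2
a=cv2.imread("pics/top0.png")[140:290,230:500];cv2.imwrite("pics/crop1.png",cv2.resize(a,None,fx=2.9,fy=2.9,interpolation=cv2.INTER_CUBIC))
E
```

```text
[ 11 184 226] [ 12 185 225] [ 12 183 228] [ 12 184 226] [ 12 184 226] [ 90   1 218] [150   2 218]
[336.2963 163.6543] 81 [332.0569 184.9298] 299 cap [ 0.6539 -0.0765] lens [ 0.5966 -0.0643] dist 0.058649727214415096 yaw -0.20859753809951417 orig [ 0.6168 -0.0686]
[431.439  171.5976] 82 [414.5695 185.4338] 302 cap [ 0.6294 -0.3391] lens [ 0.5933 -0.2935] dist 0.05816704555358778 yaw -0.9021357116522681 orig [ 0.6058 -0.3093]
[343.0435 250.3043] 92 [334.551  230.5255] 314 cap [ 0.4153 -0.0917] lens [ 0.4698 -0.0698] dist 0.05872517036875481 yaw -2.7600071884667376 orig [ 0.4505 -0.0775]
[401.4022 243.0435] 92 [419.9243 233.8959] 317 cap [ 0.4334 -0.2489] lens [ 0.4587 -0.3025] dist 0.0592809332053223 yaw 2.011441863634991 orig [ 0.4496 -0.2833]
```

View pics/crop1.png

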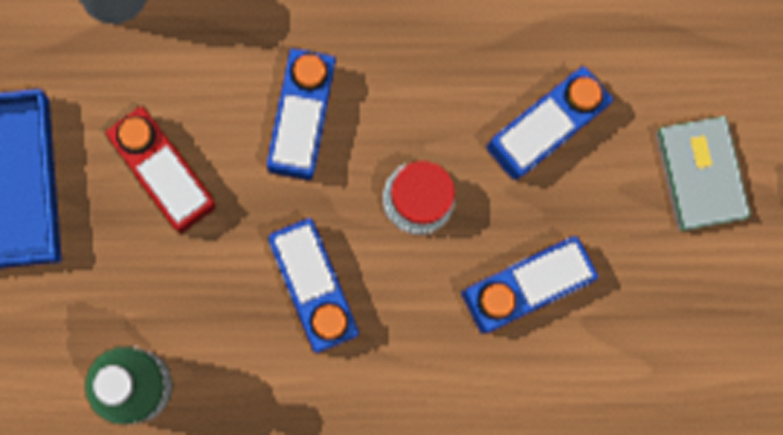

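The crop confirms it: four blue bodies are the lamps and the red one at top-view (286,198) is the look-alike. Lens-to-cap distances agree at 58–59 mm for all four. I'll call them L1 (.654,-.077), L2 (.629,-.339), L3 (.415,-.092) and L4 (.433,-.249). I'm moving above L1's cap.

drive_tool([
  [0, [-0.25, -0.17, 0], [0, 0, 0]],
  [0, [-0.25, -0.17, 0], [0, 0, 0]],
  [0, [-0.25, -0.17, 0], [0, 0, 0]],
  [0, [-0.25, -0.17, 0], [0, 0, 0]],
  [0, [-0.25, -0.17, 0], [0, 0, 0]],
])

```text
time: 0.72
tool_pos: [0.3428, 0.298, 0.207]
ee_rot: [-3.141, -0.0, 2.872]
wrist_force: [0.7, 0.6, -0.5]
width: 0.0474
finger_force: 0.0
```

drive_tool([
  [0, [-0.25, -0.17, 0], [0, 0, 0]],
  [0, [-0.25, -0.17, 0], [0, 0, 0]],
  [0, [-0.25, -0.17, 0], [0, 0, 0]],
  [0, [-0.25, -0.17, 0], [0, 0, 0]],
  [0, [-0.25, -0.17, 0], [0, 0, 0]],
])

```text
time: 1.35
tool_pos: [0.5387, 0.0676, 0.2067]
ee_rot: [-3.141, -0.001, 2.872]
wrist_force: [0.5, 0.7, 0.0]
width: 0.0006
finger_force: 0.0
```

drive_tool([
  [0, [-0.15, -0.11, 0.046], [0, 0, 0]],
  [0, [-0.15, -0.11, 0.046], [0, 0, 0]],
  [0, [-0.15, -0.11, 0.046], [0, 0, 0]],
  [0, [-0.15, -0.11, 0.046], [0, 0, 0]],
  [0, [-0.15, -0.11, 0.046], [0, 0, 0]],
])

```text
time: 1.98
tool_pos: [0.6528, -0.0759, 0.1605]
ee_rot: [3.141, -0.002, 2.872]
wrist_force: [-0.1, -0.0, 0.1]
width: 0.0001
finger_force: 0.0
```

```bash
cat >> h.py <<'E'
def caps(im,cal,near,z=.0555,r=70):
    "orange caps near an expected world point in the wrist view"
    h=hsv(im);g=proj([*near,z],cal);out=[]
    for c,a,l in blobs((h[...,0]<=18)&(h[...,1]>150)&(h[...,2]>130),60,6000):
        if np.hypot(*(c-g))<r:out.append((c,a,ray(c,cal,z)))
    return g,out
E
python3 - <<'E'
from h import *
o=robot.get_obs();cal=imaging.get_calibration("wrist");im=imaging.snapshot("wrist");cv2.imwrite("pics/w1.png",im[:,:,::-1])
print(o["time"],o["tool_pos"],o["ee_rot"],o["width"],o["joint_positions"],o["wrist_force"]);print(caps(im,cal,(.654,-.0765)))
E
```

```text
1.975 [ 0.6528 -0.0759  0.1605] [ 3.141  -0.0021  2.8724] 0.00010006702451982542 [-0.2024  0.3405  1.1624  0.0007  1.6407 -1.504 ] [-0.0652 -0.0427  0.1041]
(array([318.2979, 203.2078]), [(array([318.5276, 204.431 ]), np.int32(580), array([ 0.6554, -0.0766]))])
```

View pics/w1.png

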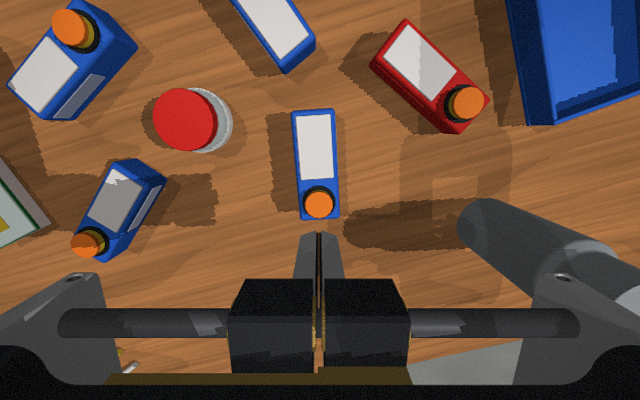

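The wrist view shows L1's cap at (318,204), 2–3 mm from where I expected it. The closed fingers at (318,240) are just above it. I'm pressing now.

drive_tool([
  [0, [-0.002, 0, 0.05], [0, 0, 0]],
  [0, [-0.002, 0, 0.076], [0, 0, 0]],
  [0, [-0.002, 0, 0.082], [0, 0, 0]],
  [0, [-0.002, 0, 0.087], [0, 0, 0]],
  [0, [-0.002, 0, 0.09], [0, 0, 0]],
])

```text
time: 2.65
tool_pos: [0.6561, -0.0764, 0.0734]
ee_rot: [3.141, 0.003, 2.873]
wrist_force: [0.1, 0.4, 1.3]
width: 0.0004
finger_force: 0.0
```

drive_tool([
  [0, [0, 0, 0.0005], [0, 0, 0]],
  [0, [0, 0, 0.0005], [0, 0, 0]],
])

```text
time: 2.9
tool_pos: [0.6555, -0.0768, 0.0716]
ee_rot: [3.141, 0.001, 2.873]
wrist_force: [0.4, -0.5, 0.6]
width: 0.0003
finger_force: 0.0
```

drive_tool([
  [0, [0, 0, 0.001], [0, 0, 0]],
  [0, [0, 0, 0.001], [0, 0, 0]],
])

```text
time: 3.15
tool_pos: [0.6551, -0.0768, 0.0698]
ee_rot: [3.141, -0.0, 2.873]
wrist_force: [-0.2, 0.4, 0.2]
width: 0.0002
finger_force: 0.0
```

drive_tool([
  [0, [0, 0, 0.001], [0, 0, 0]],
  [0, [0, 0, 0.001], [0, 0, 0]],
])

```text
time: 3.4
tool_pos: [0.6551, -0.0767, 0.0687]
ee_rot: [3.142, -0.0, 2.873]
wrist_force: [-0.6, -0.4, -0.2]
width: 0.0007
finger_force: 0.0
```

```bash
python3 - <<'E'
from h import *
o=robot.get_obs();cal=imaging.get_calibration("wrist");im=imaging.snapshot("wrist");s=imaging.snapshot("scene")
print(o["tool_pos"],o["wrist_force"],proj([.655,-.0767,.0437],cal))
a=cv2.resize(im[120:320,220:420],(400,400));c=proj([.655,-.0767,.05],imaging.get_calibration("scene")).astype(int);b=cv2.resize(s[c[1]-40:c[1]+40,c[0]-40:c[0]+40],(400,400),interpolation=cv2.INTER_CUBIC)
cv2.imwrite("pics/w2.png",np.hstack([a,b])[:,:,::-1])
E
```

```text
[ 0.6551 -0.0767  0.0687] [-0.599  -0.3927 -0.2361] [318.5867 228.8048]
```

View pics/w2.png

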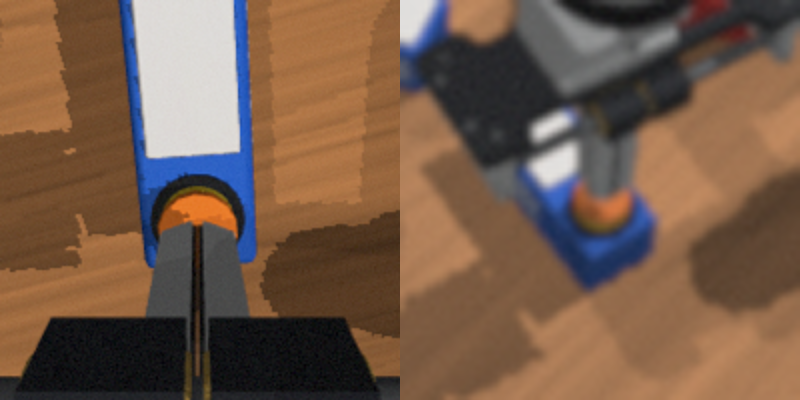

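Fingers are over L1's cap (left panel, 197,215). The skirt still shows and there's little force, so the button isn't down yet. I'll go lower in small steps.

drive_tool([
  [0, [0, 0, 0.001], [0, 0, 0]],
  [0, [0, 0, 0.002], [0, 0, 0]],
])

```text
time: 3.75
tool_pos: [0.6552, -0.0767, 0.0668]
ee_rot: [3.142, 0.0, 2.873]
wrist_force: [-0.1, -0.8, 0.4]
width: 0.0004
finger_force: 0.0
```

drive_tool([
  [0, [0, 0, 0.001], [0, 0, 0]],
  [0, [0, 0, 0.002], [0, 0, 0]],
])

```text
time: 4.0
tool_pos: [0.6551, -0.0767, 0.0648]
ee_rot: [3.142, -0.0, 2.873]
wrist_force: [-0.1, -0.3, -0.2]
width: 0.0005
finger_force: 0.0
```

```bash
python3 - <<'E'
from h import *
o=robot.get_obs();cal=imaging.get_calibration("wrist");im=imaging.snapshot("wrist");h=hsv(im)
t=o["tool_pos"];u=np.array([np.cos(o["ee_rot"][2]),np.sin(o["ee_rot"][2])])
for dz in(.02,.025,.03):
  print(dz,[proj([*(t[:2]+u*k),t[2]-dz],cal).round(1) for k in(0,.004,.008)])
print("col",[(r,tuple(im[r,310])) for r in range(206,244,2)])
print("col",[(r,tuple(im[r,318])) for r in range(206,244,2)])
for z in(.046,.05,.056):print(z,[proj([*(np.array([.6554,-.0767])+u*k),z],cal).round(1) for k in(.015,-.015)])
print(caps(im,cal,t[:2]))
a=cv2.resize(im[170:270,270:370],(600,600),interpolation=cv2.INTER_CUBIC);cv2.imwrite("pics/w3.png",a[:,:,::-1])
E
```

```text
0.02 [array([318.6, 231.2]), array([318.6, 226.3]), array([318.6, 221.4])]
0.025 [array([318.6, 228.9]), array([318.6, 224.1]), array([318.6, 219.3])]
0.03 [array([318.6, 226.6]), array([318.6, 221.9]), array([318.6, 217.2])]
col [(206, (np.uint8(49), np.uint8(97), np.uint8(198))), (208, (np.uint8(34), np.uint8(77), np.uint8(159))), (210, (np.uint8(7), np.uint8(14), np.uint8(47))), (212, (np.uint8(36), np.uint8(36), np.uint8(34))), (214, (np.uint8(30), np.uint8(31), np.uint8(30))), (216, (np.uint8(67), np.uint8(58), np.uint8(20))), (218, (np.uint8(95), np.uint8(66), np.uint8(6))), (220, (np.uint8(119), np.uint8(58), np.uint8(14))), (222, (np.uint8(232), np.uint8(122), np.uint8(37))), (224, (np.uint8(233), np.uint8(126), np.uint8(46))), (226, (np.uint8(236), np.uint8(125), np.uint8(44))), (228, (np.uint8(193), np.uint8(97), np.uint8(35))), (230, (np.uint8(155), np.uint8(78), np.uint8(28))), (232, (np.uint8(94), np.uint8(84), np.uint8(81))), (234, (np.uint8(80), np.uint8(82), np.uint8(82))), (236, (np.uint8(78), np.uint8(80), np.uint8(80))), (238, (np.uint8(89), np.uint8(87), np.uint8(
[... 734 characters left out ...]
))), (230, (np.uint8(216), np.uint8(113), np.uint8(35))), (232, (np.uint8(113), np.uint8(59), np.uint8(21))), (234, (np.uint8(67), np.uint8(43), np.uint8(25))), (236, (np.uint8(68), np.uint8(43), np.uint8(28))), (238, (np.uint8(69), np.uint8(44), np.uint8(30))), (240, (np.uint8(67), np.uint8(41), np.uint8(25))), (242, (np.uint8(62), np.uint8(36), np.uint8(18)))]
0.046 [array([318.7, 213.4]), array([318.7, 250.1])]
0.05 [array([318.7, 215.1]), array([318.7, 252.3])]
0.056 [array([318.7, 217.7]), array([318.7, 255.9])]
(array([318.6111, 236.6153]), [(array([319.3582, 226.851 ]), np.int32(416), array([ 0.6479, -0.0742])), (array([348.5124, 261.7463]), np.int32(201), array([ 0.6807, -0.0604]))])
```

View pics/w3.png

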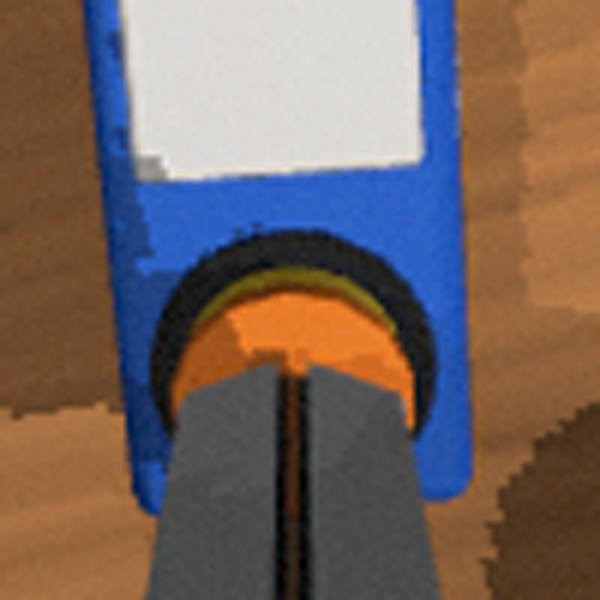

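The cap's near rim, at full-image row ~219, still fits "up", so the tips are just above it. I'll continue down watching the force.

drive_tool([
  [0, [0, 0, 0.001], [0, 0, 0]],
  [0, [0, 0, 0.002], [0, 0, 0]],
])

```text
time: 4.3
tool_pos: [0.6552, -0.0767, 0.0628]
ee_rot: [3.142, 0.0, 2.873]
wrist_force: [0.6, 0.1, -0.2]
width: 0.0003
finger_force: 0.0
```

drive_tool([
  [0, [0, 0, 0.001], [0, 0, 0]],
  [0, [0, 0, 0.002], [0, 0, 0]],
])

```text
time: 4.55
tool_pos: [0.6551, -0.0767, 0.0608]
ee_rot: [3.141, -0.0, 2.873]
wrist_force: [-1.0, -0.5, 0.0]
width: 0.0005
finger_force: 0.0
```

drive_tool([
  [0, [0, 0, 0.001], [0, 0, 0]],
  [0, [0, 0, 0.002], [0, 0, 0]],
])

```text
time: 4.8
tool_pos: [0.6552, -0.0767, 0.0588]
ee_rot: [3.142, 0.0, 2.873]
wrist_force: [-0.2, 0.2, 0.2]
width: 0.0008
finger_force: 0.0
```

```bash
python3 - <<'E'
from h import *
o=robot.get_obs();cal=imaging.get_calibration("wrist");im=imaging.snapshot("wrist");s=imaging.snapshot("scene")
t=o["tool_pos"];u=np.array([np.cos(o["ee_rot"][2]),np.sin(o["ee_rot"][2])]);print(t,o["wrist_force"],cal["position"],cal["rotation"])
for z in(.034,.036,.046,.056):print(z,[proj([*(np.array([.6554,-.0767])+u*k),z],cal).round(1) for k in(.015,.008,0,-.015)])
h=hsv(im);print("orange rows at col 319",[r for r in range(190,260) if h[r,319,0]<=18 and h[r,319,1]>150 and h[r,319,2]>190])
a=cv2.resize(im[180:260,280:360],(400,400),interpolation=cv2.INTER_CUBIC);c=proj([.655,-.0767,.05],imaging.get_calibration("scene")).astype(int);b=cv2.resize(s[c[1]-28:c[1]+28,c[0]-28:c[0]+28],(400,400),interpolation=cv2.INTER_CUBIC)
cv2.imwrite("pics/w4.png",np.hstack([a,b])[:,:,::-1])
E
```

```text
[ 0.6552 -0.0767  0.0588] [-0.1761  0.225   0.1589] [ 0.5795 -0.0561  0.2375] [-0.2763  0.0005  1.303 ]
0.034 [array([318.7, 211. ]), array([318.7, 219.6]), array([318.7, 229.2]), array([318.7, 246.8])]
0.036 [array([318.7, 211.8]), array([318.7, 220.4]), array([318.7, 230.2]), array([318.7, 247.8])]
0.046 [array([318.7, 215.9]), array([318.7, 224.9]), array([318.7, 235.1]), array([318.7, 253.4])]
0.056 [array([318.7, 220.5]), array([318.7, 229.9]), array([318.7, 240.4]), array([318.7, 259.6])]
orange rows at col 319 [222, 223, 224, 225, 226, 227, 228, 229]
```

View pics/w4.png

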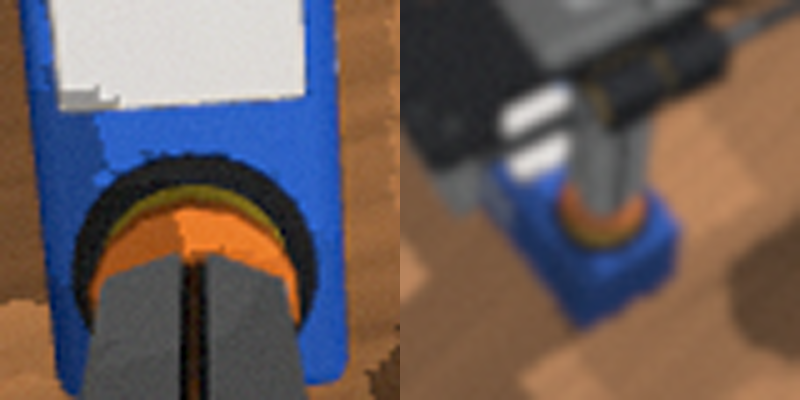

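The cap is still up (rim at row 221.5, expected 220.5). The fingertips look to be at cap height, so they seem to sit less far ahead of the TCP than stated. I'll continue in guarded steps.

drive_tool([
  [0, [0, 0, 0.001], [0, 0, 0]],
  [0, [0, 0, 0.002], [0, 0, 0]],
])

```text
time: 5.15
tool_pos: [0.6553, -0.0767, 0.0578]
ee_rot: [3.141, 0.001, 2.873]
wrist_force: [-2.4, 0.6, 4.8]
width: 0.0005
finger_force: 1.9
```

drive_tool([
  [0, [0, 0, 0.001], [0, 0, 0]],
  [0, [0, 0, 0.002], [0, 0, 0]],
])

```text
time: 5.4
tool_pos: [0.6553, -0.0767, 0.0553]
ee_rot: [3.141, 0.001, 2.873]
wrist_force: [-1.1, -0.5, 4.4]
width: 0.0004
finger_force: 1.9
```

drive_tool([
  [0, [0, 0, 0.001], [0, 0, 0]],
  [0, [0, 0, 0.002], [0, 0, 0]],
])

```text
time: 5.65
tool_pos: [0.6553, -0.0767, 0.0529]
ee_rot: [3.142, 0.0, 2.873]
wrist_force: [-0.3, 0.5, 3.4]
width: 0.0003
finger_force: 1.9
```

Contact began at TCP z ≈ .058, so in practice the tips are only about 2–3 mm ahead of the reported TCP. I'll use that from here. Full travel should be near z ≈ .048.

drive_tool([
  [0, [0, 0, 0.002], [0, 0, 0]],
  [0, [0, 0, 0.003], [0, 0, 0]],
  [0, [0, 0, 0.003], [0, 0, 0]],
])

```text
time: 6.02
tool_pos: [0.6553, -0.0767, 0.0496]
ee_rot: [3.141, 0.0, 2.873]
wrist_force: [-0.1, 0.9, 2.8]
width: 0.0005
finger_force: 1.3
```

drive_tool([
  [0, [0, 0, 0.001], [0, 0, 0]],
  [0, [0, 0, 0.001], [0, 0, 0]],
])

```text
time: 6.28
tool_pos: [0.6553, -0.0767, 0.0488]
ee_rot: [3.141, 0.0, 2.873]
wrist_force: [-1.4, 0.4, 2.5]
width: 0.0007
finger_force: 1.5
```

drive_tool([
  [0, [0, 0, 0.001], [0, 0, 0]],
  [0, [0, 0, 0.001], [0, 0, 0]],
])

```text
time: 6.52
tool_pos: [0.6553, -0.0768, 0.0482]
ee_rot: [3.141, 0.0, 2.873]
wrist_force: [-1.3, 0.5, 5.2]
width: 0.0007
finger_force: 2.3
```

drive_tool([
  [0, [0, 0, 0.001], [0, 0, 0]],
  [0, [0, 0, 0.0015], [0, 0, 0]],
])

```text
time: 6.78
tool_pos: [0.6553, -0.0768, 0.0481]
ee_rot: [3.142, 0.001, 2.873]
wrist_force: [-4.4, 1.5, 11.2]
width: 0.0004
finger_force: 5.2
```

The button bottomed out at .0481 with 11 N, a full 10 mm. I'm lifting off to check whether it stays down.

drive_tool([
  [0, [0, 0, -0.03], [0, 0, 0]],
  [0, [0, 0, -0.08], [0, 0, 0]],
  [0, [0, 0, -0.112], [0, 0, 0]],
  [0, [0, 0, -0.112], [0, 0, 0]],
])

```text
time: 7.28
tool_pos: [0.6567, -0.077, 0.1611]
ee_rot: [3.141, 0.006, 2.873]
wrist_force: [-0.0, 0.2, -1.0]
width: 0.0007
finger_force: 0.0
```

```bash
cat >> h.py <<'E'
def check(cap,tag):
    "cap height by two means in the wrist view: blob size/position for z, and yellow skirt pixels"
    o=robot.get_obs();cal=imaging.get_calibration("wrist");im=imaging.snapshot("wrist");h=hsv(im);cv2.imwrite(f"pics/{tag}.png",im[:,:,::-1])
    g,out=caps(im,cal,cap,.051,30);c=max(out,key=lambda b:b[1])
    v,u=np.mgrid[:400,:640];near=np.hypot(u-g[0],v-g[1])<25
    y=(h[...,0]>=20)&(h[...,0]<=32)&(h[...,1]>150)&(h[...,2]>60)&near
    print(o["time"],"tcp",o["tool_pos"],"px",c[0],"area",c[1],"yellow",y.sum(),"pred up",proj([*cap,.056],cal),"pred down",proj([*cap,.046],cal),"xy if up",ray(c[0],cal,.056),"if down",ray(c[0],cal,.046))
E
python3 - <<'E'
from h import *
check((.6554,-.0767),"c1")
im=cv2.imread("pics/w1.png")[:,:,::-1].copy();h=hsv(im);y=(h[...,0]>=20)&(h[...,0]<=32)&(h[...,1]>150)&(h[...,2]>60);print("before",y[180:230,294:344].sum())
cv2.imwrite("pics/c1ab.png",np.hstack([cv2.resize(cv2.imread(f"pics/{n}.png")[160:230,270:370],(400,280),interpolation=cv2.INTER_CUBIC) for n in("w1","c1")]))
E
```

```text
7.275 tcp [ 0.6567 -0.077   0.1611] px [318.2449 196.8766] area 543 yellow 0 pred up [318.4597 199.9393] pred down [318.4539 197.5226] xy if up [ 0.6521 -0.076 ] if down [ 0.6546 -0.0767]
before 13
```

View pics/c1ab.png

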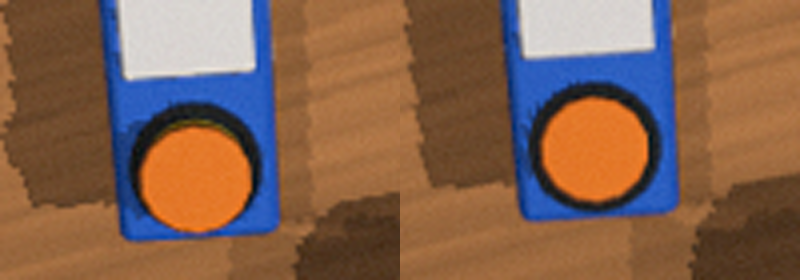

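Before (left) and after (right): L1's cap is now centred in its collar with no yellow showing (13 px to 0, and the position fits "down"). L1 is sound. Next is L2.

drive_tool([
  [0, [-0.0445, -0.2595, 0], [0, 0, 0]],
  [0, [-0.0445, -0.2595, 0], [0, 0, 0]],
  [0, [-0.0445, -0.2595, 0], [0, 0, 0]],
  [0, [-0.0445, -0.2595, 0], [0, 0, 0]],
  [0, [-0.0445, -0.2595, 0], [0, 0, 0]],
])

```text
time: 7.95
tool_pos: [0.6264, -0.3423, 0.1532]
ee_rot: [3.14, -0.007, 2.868]
wrist_force: [0.7, 0.6, -0.2]
width: 0.0007
finger_force: 0.0
```

drive_tool([
  [0, [0, 0, 0], [0, 0, 0]],
  [0, [0, 0, 0], [0, 0, 0]],
])

```text
time: 8.2
tool_pos: [0.6294, -0.3365, 0.1572]
ee_rot: [3.14, -0.002, 2.875]
wrist_force: [1.5, -0.2, -0.1]
width: 0.0005
finger_force: 0.0
```

```bash
python3 -c "
from h import *
check((.6294,-.3391),'b2')"
```

```text
8.2 tcp [ 0.6294 -0.3365  0.1572] px [315.4355 205.2358] area 581 yellow 12 pred up [316.0734 203.5728] pred down [316.1347 201.085 ] xy if up [ 0.631  -0.3402] if down [ 0.6337 -0.3411]
```

drive_tool([
  [0, [-0.0025, -0.003, 0.05], [0, 0, 0]],
  [0, [-0.0025, -0.003, 0.09], [0, 0, 0]],
  [0, [-0.0025, -0.003, 0.097], [0, 0, 0]],
  [0, [-0.0025, -0.003, 0.101], [0, 0, 0]],
  [0, [-0.0025, -0.003, 0.105], [0, 0, 0]],
])

```text
time: 8.88
tool_pos: [0.6323, -0.3423, 0.0563]
ee_rot: [-3.141, 0.004, 2.874]
wrist_force: [-0.3, 2.2, 1.9]
width: 0.0005
finger_force: 1.2
```

drive_tool([
  [0, [0, 0, 0.002], [0, 0, 0]],
  [0, [0, 0, 0.003], [0, 0, 0]],
  [0, [0, 0, 0.003], [0, 0, 0]],
])

```text
time: 9.25
tool_pos: [0.632, -0.3425, 0.0517]
ee_rot: [-3.142, 0.004, 2.873]
wrist_force: [1.4, 1.6, 3.8]
width: 0.0006
finger_force: 1.9
```

drive_tool([
  [0, [0, 0, 0.002], [0, 0, 0]],
  [0, [0, 0, 0.004], [0, 0, 0]],
  [0, [0, 0, 0.005], [0, 0, 0]],
  [0, [0, 0, 0.005], [0, 0, 0]],
])

```text
time: 9.75
tool_pos: [0.6322, -0.3424, 0.0481]
ee_rot: [3.142, 0.004, 2.873]
wrist_force: [1.9, 2.7, 9.5]
width: 0.0005
finger_force: 5.0
```

drive_tool([
  [0, [0, 0, -0.03], [0, 0, 0]],
  [0, [0, 0, -0.08], [0, 0, 0]],
  [0, [0, 0, -0.112], [0, 0, 0]],
  [0, [0, 0, -0.112], [0, 0, 0]],
  [0, [0, 0, -0.112], [0, 0, 0]],
])

```text
time: 10.38
tool_pos: [0.6294, -0.3422, 0.1541]
ee_rot: [3.141, -0.005, 2.872]
wrist_force: [0.3, 0.4, -0.1]
width: 0.0
finger_force: 0.0
```

```bash
python3 -c "
from h import *
check((.631,-.340),'c2')"
```

```text
10.375 tcp [ 0.6294 -0.3422  0.1541] px [320.7047 204.7869] area 596 yellow 15 pred up [320.8876 204.9322] pred down [320.8006 202.4052] xy if up [ 0.6308 -0.3401] if down [ 0.6335 -0.3408]
```

L2 sprang back (yellow 15 px, position fits "up"), so it's faulty. Next is L4.

drive_tool([
  [0, [0.214, 0.038, -0.004], [0, 0, 0]],
  [0, [0.214, 0.038, -0.004], [0, 0, 0]],
  [0, [0.214, 0.038, -0.004], [0, 0, 0]],
  [0, [0.214, 0.038, -0.004], [0, 0, 0]],
  [0, [0.214, 0.038, -0.004], [0, 0, 0]],
])

```text
time: 11.05
tool_pos: [0.4323, -0.2476, 0.1594]
ee_rot: [3.141, -0.003, 2.872]
wrist_force: [0.1, 0.1, 0.1]
width: 0.0004
finger_force: 0.0
```

drive_tool([
  [0, [0, 0, 0], [0, 0, 0]],
  [0, [0, 0, 0], [0, 0, 0]],
])

```text
time: 11.3
tool_pos: [0.4352, -0.2492, 0.1605]
ee_rot: [3.141, -0.001, 2.873]
wrist_force: [-1.0, 1.8, -0.3]
width: 0.0002
finger_force: 0.0
```

```bash
python3 -c "
from h import *
check((.4334,-.2489),'b4')"
```

```text
11.3 tcp [ 0.4352 -0.2492  0.1605] px [317.7976 201.4188] area 573 yellow 11 pred up [318.333  200.3551] pred down [318.3314 197.9838] xy if up [ 0.4344 -0.2498] if down [ 0.437  -0.2505]
```

drive_tool([
  [0, [0.001, -0.001, 0.05], [0, 0, 0]],
  [0, [0.001, -0.001, 0.095], [0, 0, 0]],
  [0, [0.001, -0.001, 0.103], [0, 0, 0]],
  [0, [0.001, -0.001, 0.108], [0, 0, 0]],
  [0, [0.001, -0.001, 0.111], [0, 0, 0]],
])

```text
time: 11.98
tool_pos: [0.4342, -0.2501, 0.0521]
ee_rot: [-3.141, 0.002, 2.873]
wrist_force: [-2.6, 0.9, 3.9]
width: 0.0009
finger_force: 1.9
```

drive_tool([
  [0, [0, 0, 0.001], [0, 0, 0]],
  [0, [0, 0, 0.002], [0, 0, 0]],
  [0, [0, 0, 0.003], [0, 0, 0]],
  [0, [0, 0, 0.003], [0, 0, 0]],
])

```text
time: 12.48
tool_pos: [0.4342, -0.25, 0.0481]
ee_rot: [-3.141, 0.002, 2.873]
wrist_force: [-0.9, 0.8, 4.8]
width: 0.0008
finger_force: 2.5
```

drive_tool([
  [0, [0, 0, 0.001], [0, 0, 0]],
  [0, [0, 0, 0.0015], [0, 0, 0]],
])

```text
time: 12.72
tool_pos: [0.4342, -0.2501, 0.0481]
ee_rot: [-3.141, 0.003, 2.873]
wrist_force: [-3.1, 3.1, 12.0]
width: 0.0003
finger_force: 6.6
```

drive_tool([
  [0, [0, 0, -0.03], [0, 0, 0]],
  [0, [0, 0, -0.08], [0, 0, 0]],
  [0, [0, 0, -0.112], [0, 0, 0]],
  [0, [0, 0, -0.112], [0, 0, 0]],
  [0, [0, 0, -0.112], [0, 0, 0]],
])

```text
time: 13.35
tool_pos: [0.4327, -0.2492, 0.156]
ee_rot: [3.141, -0.002, 2.873]
wrist_force: [-0.4, 0.2, 0.2]
width: 0.001
finger_force: 0.0
```

```bash
python3 -c "
from h import *
check((.4344,-.2498),'c4')"
```

```text
13.35 tcp [ 0.4327 -0.2492  0.156 ] px [318.2482 202.2065] area 552 yellow 0 pred up [318.289  204.9014] pred down [318.2852 202.3673] xy if up [ 0.4316 -0.2491] if down [ 0.4342 -0.2498]
```

L4 stays down, so it's sound. Next is L3.

drive_tool([
  [0, [0.059, 0.147, -0.004], [0, 0, 0]],
  [0, [0.059, 0.147, -0.004], [0, 0, 0]],
  [0, [0.059, 0.147, -0.004], [0, 0, 0]],
  [0, [0.059, 0.147, -0.004], [0, 0, 0]],
  [0, [0.059, 0.147, -0.004], [0, 0, 0]],
])

```text
time: 14.02
tool_pos: [0.4151, -0.0925, 0.1606]
ee_rot: [-3.141, -0.002, 2.873]
wrist_force: [-0.6, -0.0, -0.0]
width: 0.0004
finger_force: 0.0
```

drive_tool([
  [0, [0, 0, 0], [0, 0, 0]],
])

```text
time: 14.15
tool_pos: [0.4154, -0.0931, 0.1612]
ee_rot: [-3.141, -0.001, 2.871]
wrist_force: [-0.4, -0.5, -0.2]
width: 0.0002
finger_force: 0.0
```

```bash
python3 -c "
from h import *
check((.4153,-.0917),'b3')"
```

```text
14.15 tcp [ 0.4154 -0.0931  0.1612] px [319.2253 202.3605] area 577 yellow 17 pred up [319.8146 201.491 ] pred down [319.772  199.0928] xy if up [ 0.4161 -0.0926] if down [ 0.4187 -0.0933]
```

Aligned; pressing L3.

drive_tool([
  [0, [0, 0, 0.05], [0, 0, 0]],
  [0, [0, 0, 0.096], [0, 0, 0]],
  [0, [0, 0, 0.104], [0, 0, 0]],
  [0, [0, 0, 0.108], [0, 0, 0]],
  [0, [0, 0, 0.111], [0, 0, 0]],
])

```text
time: 14.82
tool_pos: [0.4165, -0.0928, 0.0527]
ee_rot: [-3.141, 0.003, 2.872]
wrist_force: [-2.5, 0.4, 3.5]
width: 0.0003
finger_force: 1.7
```

drive_tool([
  [0, [0, 0, 0.001], [0, 0, 0]],
  [0, [0, 0, 0.002], [0, 0, 0]],
  [0, [0, 0, 0.0035], [0, 0, 0]],
  [0, [0, 0, 0.0045], [0, 0, 0]],
  [0, [0, 0, 0.0045], [0, 0, 0]],
])

```text
time: 15.45
tool_pos: [0.4165, -0.0928, 0.0481]
ee_rot: [-3.141, 0.003, 2.873]
wrist_force: [-2.7, -1.3, 8.7]
width: 0.0005
finger_force: 4.9
```

drive_tool([
  [0, [0, 0, -0.03], [0, 0, 0]],
  [0, [0, 0, -0.08], [0, 0, 0]],
  [0, [0, 0, -0.112], [0, 0, 0]],
  [0, [0, 0, -0.112], [0, 0, 0]],
  [0, [0, 0, -0.112], [0, 0, 0]],
])

```text
time: 16.08
tool_pos: [0.4149, -0.0917, 0.1567]
ee_rot: [3.141, -0.002, 2.873]
wrist_force: [-0.5, -0.6, -0.8]
width: 0.0008
finger_force: 0.0
```

```bash
python3 -c "
from h import *
check((.4161,-.0926),'c3');print(robot.get_obs()['joint_positions'])
o=robot.get_obs()
im=imaging.snapshot('top');cv2.imwrite('pics/top1.png',im[:,:,::-1])
# tray corners: floor-level divider etc, rim via approx polygon
cal=imaging.get_calibration('top');im0=cv2.imread('pics/top0.png')[:,:,::-1].copy();h=hsv(im0);m=(h[...,0]>100)&(h[...,0]<125)&(h[...,1]>130)
l=[b for b in blobs(m,5000,6000)][0][2].astype(np.uint8)
c=max(cv2.findContours(l,cv2.RETR_EXTERNAL,cv2.CHAIN_APPROX_NONE)[0],key=cv2.contourArea)
p=cv2.approxPolyDP(cv2.convexHull(c),6,True)[:,0];print(p.tolist(),[ray(q,cal,.04) for q in p])
"
```

```text
16.075 tcp [ 0.4149 -0.0917  0.1567] px [317.8598 203.9899] area 592 yellow 12 pred up [317.898  204.3636] pred down [317.9076 201.8506] xy if up [ 0.4157 -0.0925] if down [ 0.4184 -0.0933]
[-0.3515 -0.1791  1.7275  0.0005  1.5966 -1.6537]
[[245, 173], [250, 229], [158, 237], [156, 180]] [array([0.6327, 0.1782]), array([0.476 , 0.1612]), array([0.4563, 0.411 ]), array([0.6147, 0.425 ])]
```

L3 sprang back, so it's faulty too. The faulty lamps are L2 and L3. I'm going above L3's middle, opening the gripper and turning to its axis.

drive_tool([
  [0.08, [-0.031, 0.0225, 0], [0, 0, -0.18]],
  [0.08, [-0.031, 0.0225, 0], [0, 0, -0.36]],
  [0.08, [-0.031, 0.0225, 0], [0, 0, -0.54]],
  [0.08, [-0.031, 0.0225, 0], [0, 0, -0.65]],
  [0.08, [-0.031, 0.0225, 0], [0, 0, -0.65]],
])

```text
time: 16.8
tool_pos: [0.4506, -0.0784, 0.1567]
ee_rot: [3.14, -0.002, -2.762]
wrist_force: [-0.3, -0.4, 0.5]
width: 0.047
finger_force: 0.0
```

drive_tool([
  [0.08, [0, 0, 0], [0, 0, 0]],
  [0.08, [0, 0, 0], [0, 0, 0]],
])

```text
time: 17.05
tool_pos: [0.4512, -0.0786, 0.158]
ee_rot: [3.141, -0.0, -2.761]
wrist_force: [0.3, -0.8, 0.2]
width: 0.0673
finger_force: 0.0
```

```bash
cat >> h.py <<'E'
def lamp(cap,lens,tag,zc=.056):
    "lamp origin, yaw and tool-axis move to it from the wrist view"
    o=robot.get_obs();cal=imaging.get_calibration("wrist");im=imaging.snapshot("wrist");h=hsv(im);cv2.imwrite(f"pics/{tag}.png",im[:,:,::-1])
    g,out=caps(im,cal,cap,zc,30);c=max(out,key=lambda b:b[1])[2]
    q=proj([*lens,.042],cal);w=min(blobs((h[...,1]<60)&(h[...,2]>150),300,8000),key=lambda b:np.hypot(*(b[0]-q)));L=ray(w[0],cal,.042)
    d=c-L;u=d/np.hypot(*d);og=c-.038*u;yaw=np.arctan2(u[1],u[0])
    print(o["time"],"tcp",o["tool_pos"],o["ee_rot"],o["width"],"cap",c,"lens",L,w[1],w[0],q,"dist",np.hypot(*d),"orig",og,"yaw",yaw)
    ty=o["ee_rot"][2];k=yaw+np.pi*np.round((ty-yaw)/np.pi)
    print("rel to z=.016:",*rel([*og,.016],k,o))
E
python3 -c "
from h import *
lamp((.4159,-.0925),(.4698,-.0698),'g3')"
```

```text
17.05 tcp [ 0.4512 -0.0786  0.158 ] [ 3.1411 -0.0003 -2.7613] 0.06731021345251519 cap [ 0.416  -0.0928] lens [ 0.4705 -0.0708] 1761 [319.1068 217.4815] [320.1271 217.2733] dist 0.05877738984337124 orig [ 0.4512 -0.0785] yaw -2.758016637419968
rel to z=.016: [-0.0001 -0.      0.142 ] [ 0.0005 -0.0003 -0.0032]
```

Aligned within 1 mm. I'm descending with a force check on the way.

drive_tool([
  [0.08, [0, 0, 0.04], [0, 0, 0]],
  [0.08, [0, 0, 0.09], [0, 0, 0]],
  [0.08, [0, 0, 0.115], [0, 0, 0]],
  [0.08, [0, 0, 0.115], [0, 0, 0]],
])

```text
time: 17.6
tool_pos: [0.4494, -0.078, 0.0412]
ee_rot: [3.138, -0.004, -2.761]
wrist_force: [0.0, -0.8, -0.2]
width: 0.0802
finger_force: 0.0
```

drive_tool([
  [0.08, [0, 0, 0.008], [0, 0, 0]],
  [0.08, [0, 0, 0.016], [0, 0, 0]],
  [0.08, [0, 0, 0.02], [0, 0, 0]],
])

```text
time: 17.98
tool_pos: [0.4516, -0.0787, 0.0235]
ee_rot: [-3.141, 0.001, -2.76]
wrist_force: [-0.9, 0.5, -0.1]
width: 0.0798
finger_force: 0.0
```

drive_tool([
  [0.08, [0, 0, 0.006], [0, 0, 0]],
  [0.03, [0, 0, 0.006], [0, 0, 0]],
  [0.03, [0, 0, 0.006], [0, 0, 0]],
  [0.03, [0, 0, 0.006], [0, 0, 0]],
  [0.03, [0, 0, 0.006], [0, 0, 0]],
])

```text
time: 18.6
tool_pos: [0.4514, -0.0784, 0.0176]
ee_rot: [3.141, 0.0, -2.76]
wrist_force: [0.3, 0.1, 0.5]
width: 0.0457
finger_force: 30.0
```

drive_tool([
  [0.03, [0, 0, 0], [0, 0, 0]],
  [0.03, [0, 0, 0], [0, 0, 0]],
  [0.03, [0, 0, 0], [0, 0, 0]],
])

```text
time: 18.98
tool_pos: [0.4514, -0.0785, 0.0176]
ee_rot: [3.141, 0.0, -2.76]
wrist_force: [-1.1, 0.7, 2.1]
width: 0.0461
finger_force: 30.0
```

L3 is held (46.1 mm, 30 N). Lifting and carrying it above the right bay.

drive_tool([
  [0.03, [0, 0, -0.02], [0, 0, 0]],
  [0.03, [0, 0, -0.055], [0, 0, 0]],
  [0.03, [0, 0, -0.09], [0, 0, 0]],
  [0.03, [0, 0, -0.115], [0, 0, 0]],
  [0.03, [0, 0, -0.12], [0, 0, 0]],
])

```text
time: 19.6
tool_pos: [0.4522, -0.0792, 0.1386]
ee_rot: [-3.139, 0.002, -2.761]
wrist_force: [0.4, 0.0, -2.6]
width: 0.0456
finger_force: 30.0
```

drive_tool([
  [0.03, [-0.02, 0.025, 0], [0, 0, 0]],
  [0.03, [-0.05, 0.06, 0], [0, 0, 0]],
  [0.03, [-0.08, 0.1, 0], [0, 0, 0]],
  [0.03, [-0.11, 0.135, 0], [0, 0, 0]],
  [0.03, [-0.14, 0.17, 0], [0, 0, 0]],
])

```text
time: 20.23
tool_pos: [0.5174, 0.1324, 0.1351]
ee_rot: [3.141, -0.003, -2.76]
wrist_force: [0.1, -0.7, -3.1]
width: 0.0459
finger_force: 30.0
```

drive_tool([
  [0.03, [-0.03, 0.035, 0], [0, 0, 0.1]],
  [0.03, [-0.055, 0.065, 0], [0, 0, 0.2]],
  [0.03, [-0.068, 0.082, 0], [0, 0, 0.29]],
  [0.03, [-0.068, 0.082, 0], [0, 0, 0.29]],
  [0.03, [-0.068, 0.082, 0], [0, 0, 0.29]],
])

```text
time: 20.85
tool_pos: [0.5499, 0.2316, 0.1358]
ee_rot: [-3.14, -0.003, -3.05]
wrist_force: [-0.0, 0.6, -2.6]
width: 0.0459
finger_force: 30.0
```

```bash
python3 - <<'E'
from h import *
o=robot.get_obs();print(o["time"],o["tool_pos"],o["ee_rot"],o["width"],o["finger_force"],o["joint_positions"])
cal=imaging.get_calibration("wrist");im=imaging.snapshot("wrist")
c0=np.array([.545,.294]);y=.09;ux=np.array([np.cos(y),np.sin(y)]);uy=np.array([-ux[1],ux[0]])
b=im.copy()
for sx,sy,c in((1,1,0),(1,-1,0),(-1,1,0),(-1,-1,0)):
    p=proj([*(c0+ux*.0825*sx+uy*.125*sy),.04],cal);print(p);cv2.circle(b,tuple(int(v) for v in p),4,(0,255,0),-1)
for sx in(-1,1):
    p=proj([*(c0+ux*.0825*sx),.04],cal);cv2.circle(b,tuple(int(v) for v in p),4,(255,255,0),-1)
cv2.imwrite("pics/t1.png",b[:,:,::-1]);cv2.imwrite("pics/t1raw.png",im[:,:,::-1])
E
```

```text
20.85 [0.5499 0.2316 0.1358] [-3.1403 -0.0026 -3.0496] 0.045915181923461855 29.999147951602936 [ 0.3041  0.2165  1.366  -0.0007  1.5619 -1.3587]
[486.9514 276.8877]
[262.8073 276.0828]
[516.0051 122.7076]
[253.9364 121.9162]
```

View pics/t1.png

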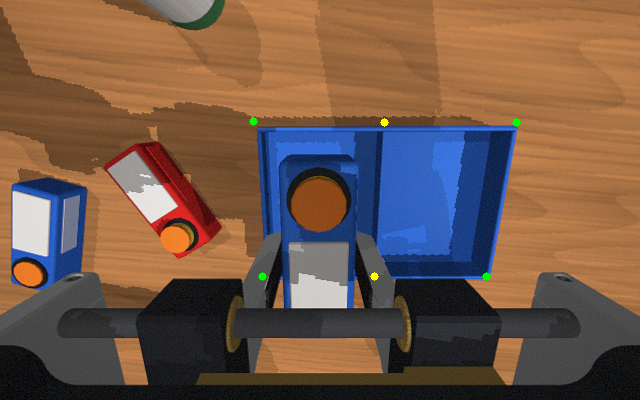

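The wrist view shows L3 in the grip (cap at 319,203), centred over the right bay, which spans columns 258–381. The green predicted corners match the rim within ~3 mm. I'll shift 3 mm and lower it.

drive_tool([
  [0.03, [-0.003, 0, 0.03], [0, 0, 0]],
  [0.03, [-0.003, 0, 0.06], [0, 0, 0]],
  [0.03, [-0.003, 0, 0.085], [0, 0, 0]],
  [0.03, [-0.003, 0, 0.1], [0, 0, 0]],
  [0.03, [-0.003, 0, 0.105], [0, 0, 0]],
])

```text
time: 21.52
tool_pos: [0.5532, 0.2321, 0.0316]
ee_rot: [-3.141, -0.001, -3.051]
wrist_force: [-0.1, -0.7, -1.7]
width: 0.0458
finger_force: 30.0
```

drive_tool([
  [0.03, [0, 0, 0.002], [0, 0, 0]],
  [0.03, [0, 0, 0.004], [0, 0, 0]],
  [0.03, [0, 0, 0.004], [0, 0, 0]],
])

```text
time: 21.9
tool_pos: [0.5541, 0.2331, 0.0291]
ee_rot: [3.141, 0.001, -3.05]
wrist_force: [0.3, -0.6, -2.4]
width: 0.046
finger_force: 30.0
```

Nominal floor contact is at TCP z ≈ .0226, which is about 6.5 mm lower.

drive_tool([
  [0.03, [0, 0, 0.002], [0, 0, 0]],
  [0.03, [0, 0, 0.004], [0, 0, 0]],
  [0.03, [0, 0, 0.0055], [0, 0, 0]],
  [0.03, [0, 0, 0.006], [0, 0, 0]],
  [0.03, [0, 0, 0.006], [0, 0, 0]],
])

```text
time: 22.52
tool_pos: [0.5536, 0.2329, 0.0227]
ee_rot: [3.141, 0.0, -3.05]
wrist_force: [-1.3, -0.9, -0.6]
width: 0.0457
finger_force: 30.0
```

drive_tool([
  [0.03, [0, 0, 0.0007], [0, 0, 0]],
  [0.03, [0, 0, 0.0007], [0, 0, 0]],
])

```text
time: 22.78
tool_pos: [0.5536, 0.2329, 0.0226]
ee_rot: [3.141, 0.0, -3.05]
wrist_force: [-3.0, -1.3, 5.6]
width: 0.0459
finger_force: 30.0
```

Touched down gently (5.6 N). Releasing, rising, and moving toward L2.

drive_tool([
  [0.062, [0, 0, 0], [0, 0, 0]],
  [0.062, [0, 0, 0], [0, 0, 0]],
  [0.062, [0, 0, 0], [0, 0, 0]],
  [0.062, [0, 0, -0.01], [0, 0, 0]],
  [0.062, [0, 0, -0.04], [0, 0, 0]],
])

```text
time: 23.4
tool_pos: [0.5523, 0.2325, 0.0604]
ee_rot: [-3.141, -0.004, -3.05]
wrist_force: [0.6, -0.5, -0.3]
width: 0.062
finger_force: 0.0
```

drive_tool([
  [0.062, [0, 0, -0.04], [0, 0, 0]],
  [0.062, [0, 0, -0.09], [0, 0, 0]],
  [0.062, [0, 0, -0.09], [0, 0, 0]],
])

```text
time: 23.78
tool_pos: [0.5568, 0.2339, 0.1586]
ee_rot: [3.139, 0.012, -3.05]
wrist_force: [0.6, -0.5, 0.6]
width: 0.0621
finger_force: 0.0
```

```bash
python3 - <<'E'
from h import *
o=robot.get_obs();print(o["time"],o["tool_pos"],o["ee_rot"],o["width"],o["finger_force"])
lamp((.5147,.229),(.573,.235),"p3")
print(rel([.6073,-.3103,.16],-.902+np.pi,o))
E
```

```text
23.775 [0.5568 0.2339 0.1586] [ 3.1389  0.0121 -3.0503] 0.06214675305257226 0.0
23.775 tcp [0.5568 0.2339 0.1586] [ 3.1389  0.0121 -3.0503] 0.06214675305257226 cap [0.516  0.2287] lens [0.5753 0.2343] 1840 [317.375  213.8016] [318.194  211.8933] dist 0.05960842282747141 orig [0.5538 0.2322] yaw -3.046971732877358
rel to z=.016: [ 0.0048 -0.0018  0.1426] [ 0.0027  0.0121 -0.0033]
(array([-0.0007, -0.5466, -0.0028]), array([0.0085, 0.0098, 0.9933]))
```

L3 stands in the right bay at (.554,.232) with the expected geometry. On to L2.

drive_tool([
  [0.08, [-0.001, -0.06, 0], [0, 0, 0]],
  [0.08, [-0.002, -0.12, 0], [0, 0, 0]],
  [0.08, [-0.003, -0.18, 0], [0, 0, 0]],
  [0.08, [-0.003, -0.24, 0], [0, 0, 0]],
  [0.08, [-0.003, -0.3, 0], [0, 0, 0]],
])

```text
time: 24.45
tool_pos: [0.5829, -0.0672, 0.1497]
ee_rot: [3.14, -0.003, -3.05]
wrist_force: [0.7, -0.7, -0.5]
width: 0.0802
finger_force: 0.0
```

drive_tool([
  [0.08, [0, -0.06, 0], [0, 0, 0.18]],
  [0.08, [0, -0.12, 0], [0, 0, 0.36]],
  [0.08, [0, -0.18, 0], [0, 0, 0.54]],
  [0.08, [0, -0.24, 0], [0, 0, 0.72]],
  [0.08, [0, -0.246, 0], [0, 0, 0.9]],
])

```text
time: 25.08
tool_pos: [0.6046, -0.3146, 0.1481]
ee_rot: [-3.139, -0.004, 2.321]
wrist_force: [0.4, 0.4, 0.5]
width: 0.0799
finger_force: 0.0
```

drive_tool([
  [0.08, [0, 0, 0], [0, 0, 0.093]],
  [0.08, [0, 0, 0], [0, 0, 0.093]],
  [0.08, [0, 0, 0], [0, 0, 0.093]],
])

```text
time: 25.45
tool_pos: [0.606, -0.3101, 0.1505]
ee_rot: [-3.141, -0.002, 2.241]
wrist_force: [-0.1, 0.6, -0.5]
width: 0.0801
finger_force: 0.0
```

```bash
python3 -c "
from h import *
lamp((.6309,-.3401),(.5945,-.2945),'g2')"
```

```text
25.45 tcp [ 0.606  -0.3101  0.1505] [-3.141  -0.0019  2.2414] 0.0801366869361257 cap [ 0.6477 -0.3665] lens [ 0.5943 -0.2933] 2056 [319.1897 182.4946] [318.5796 183.4907] dist 0.09063280605625883 orig [ 0.6253 -0.3358] yaw -0.9414031762481702
rel to z=.016: [-0.0324 -0.0008  0.1344] [-0.0006 -0.0019  0.0413]
```

The cap is hidden by the fingers from this side, so that "cap" reading is invalid (distance 91 mm is not 59 mm). The lens fix, (.5943,-.2933), is within 1.2 mm of expected, so the origin is (.607,-.3095). I'm descending on that.

drive_tool([
  [0.08, [0, 0.001, 0.04], [0, 0, 0]],
  [0.08, [0, 0.001, 0.085], [0, 0, 0]],
  [0.08, [0, 0.001, 0.105], [0, 0, 0]],
  [0.08, [0, 0.001, 0.118], [0, 0, 0]],
  [0.08, [0, 0.001, 0.125], [0, 0, 0]],
])

```text
time: 26.12
tool_pos: [0.6078, -0.3102, 0.0273]
ee_rot: [3.141, 0.001, 2.24]
wrist_force: [-0.1, 0.0, 0.9]
width: 0.0801
finger_force: 0.0
```

drive_tool([
  [0.08, [0, 0, 0.004], [0, 0, 0]],
  [0.08, [0, 0, 0.008], [0, 0, 0]],
])

```text
time: 26.38
tool_pos: [0.6079, -0.3104, 0.0198]
ee_rot: [3.141, 0.002, 2.24]
wrist_force: [-0.2, -0.5, 0.6]
width: 0.0801
finger_force: 0.0
```

drive_tool([
  [0.03, [0, 0, 0.001], [0, 0, 0]],
  [0.03, [0, 0, 0.001], [0, 0, 0]],
  [0.03, [0, 0, 0.001], [0, 0, 0]],
  [0.03, [0, 0, 0.001], [0, 0, 0]],
  [0.03, [0, 0, 0.001], [0, 0, 0]],
])

```text
time: 27.0
tool_pos: [0.6071, -0.3101, 0.0179]
ee_rot: [-3.142, 0.0, 2.24]
wrist_force: [-1.0, -0.5, 1.0]
width: 0.0459
finger_force: 30.0
```

drive_tool([
  [0.03, [0, 0, 0], [0, 0, 0]],
  [0.03, [0, 0, 0], [0, 0, 0]],
  [0.03, [0, 0, 0], [0, 0, 0]],
])

```text
time: 27.38
tool_pos: [0.6071, -0.3101, 0.0179]
ee_rot: [-3.142, 0.0, 2.24]
wrist_force: [-1.3, 0.0, 1.3]
width: 0.0454
finger_force: 30.0
```

L2 is held (45.4 mm, 30 N). Lifting and carrying toward the left bay.

drive_tool([
  [0.03, [0, 0, -0.02], [0, 0, 0]],
  [0.03, [0, 0, -0.055], [0, 0, 0]],
  [0.03, [0, 0, -0.09], [0, 0, 0]],
  [0.03, [0, 0, -0.118], [0, 0, 0]],
  [0.03, [0, 0, -0.125], [0, 0, 0]],
])

```text
time: 28.0
tool_pos: [0.6084, -0.3104, 0.1462]
ee_rot: [3.139, 0.005, 2.24]
wrist_force: [0.0, 0.5, -3.1]
width: 0.046
finger_force: 30.0
```

drive_tool([
  [0.03, [0.025, 0.016, 0], [0, 0, 0]],
  [0.03, [0.065, 0.042, 0], [0, 0, 0]],
  [0.03, [0.11, 0.071, 0], [0, 0, 0]],
  [0.03, [0.155, 0.1, 0], [0, 0, 0]],
  [0.03, [0.2, 0.129, 0], [0, 0, 0]],
])

```text
time: 28.62
tool_pos: [0.5831, -0.0711, 0.1412]
ee_rot: [-3.14, -0.002, 2.24]
wrist_force: [0.1, 1.0, -2.4]
width: 0.0457
finger_force: 30.0
```

drive_tool([
  [0.03, [0.045, 0.029, 0], [0, 0, -0.17]],
  [0.03, [0.09, 0.058, 0], [0, 0, -0.34]],
  [0.03, [0.135, 0.087, 0], [0, 0, -0.5]],
  [0.03, [0.18, 0.116, 0], [0, 0, -0.67]],
  [0.03, [0.22, 0.142, 0], [0, 0, -0.84]],
])

```text
time: 29.25
tool_pos: [0.5579, 0.1895, 0.1414]
ee_rot: [-3.141, -0.002, 3.086]
wrist_force: [0.5, -1.2, -3.5]
width: 0.0457
finger_force: 30.0
```

```bash
python3 -c "
from h import *
o=robot.get_obs();print(o['time'],o['tool_pos'],o['ee_rot'],o['width'],o['joint_positions'],rel([.5426,.3544,.145],3.232,o))"
```

```text
29.25 [0.5579 0.1895 0.1414] [-3.1414 -0.0023  3.0861] 0.04573320455621212 [ 0.231   0.1971  1.3779  0.0004  1.5688 -1.2843] (array([ 0.0245,  0.1638, -0.0036]), array([-0.0001, -0.0023, -0.1459]))
```

drive_tool([
  [0.03, [0.007, 0.05, 0], [0, 0, -0.05]],
  [0.03, [0.015, 0.1, 0], [0, 0, -0.1]],
  [0.03, [0.022, 0.145, 0], [0, 0, -0.15]],
  [0.03, [0.0245, 0.164, 0], [0, 0, -0.15]],
  [0.03, [0.0245, 0.164, 0], [0, 0, -0.15]],
])

```text
time: 29.88
tool_pos: [0.5442, 0.3532, 0.1414]
ee_rot: [-3.14, -0.002, -3.052]
wrist_force: [-0.5, -0.7, -2.6]
width: 0.0459
finger_force: 30.0
```

drive_tool([
  [0.03, [0, 0, 0], [0, 0, 0]],
])

```text
time: 30.0
tool_pos: [0.5451, 0.3512, 0.1423]
ee_rot: [-3.14, -0.001, -3.055]
wrist_force: [0.4, 0.2, -2.4]
width: 0.0461
finger_force: 30.0
```

```bash
python3 - <<'E'
from h import *
o=robot.get_obs();print(o["time"],o["tool_pos"],o["ee_rot"],o["width"],rel([.5426,.3544,.0228],3.232,o))
cal=imaging.get_calibration("wrist");im=imaging.snapshot("wrist");cv2.imwrite("pics/t2.png",im[:,:,::-1])
h=hsv(im);m=(h[...,0]>100)&(h[...,0]<125)&(h[...,1]>130)
# tray rim corner columns on a row band in front of the lamp
for r in (135,150,165):
    u=np.where(m[r,60:620])[0]+60;print(r,u.min(),u.max(),ray((u.min(),r),cal,.04),ray((u.max(),r),cal,.04))
E
```

```text
30.0 [0.5451 0.3512 0.1423] [-3.1403 -0.0007 -3.055 ] 0.04611677638851524 (array([0.0022, 0.0035, 0.1195]), array([-0.0013, -0.0007, -0.0038]))
135 138 389 [0.4916 0.1667] [0.4699 0.4139]
150 140 388 [0.5062 0.1674] [0.4844 0.4152]
165 143 387 [0.5212 0.1691] [0.4994 0.4165]
```

Rim edges at row 150, columns 140 and 388, give a tray width of 248.8 mm, so the left bay centre is (.542,.356). Lowering L2.

drive_tool([
  [0.03, [0.002, 0.005, 0.03], [0, 0, 0]],
  [0.03, [0.002, 0.005, 0.065], [0, 0, 0]],
  [0.03, [0.002, 0.005, 0.09], [0, 0, 0]],
  [0.03, [0.002, 0.005, 0.105], [0, 0, 0]],
  [0.03, [0.002, 0.005, 0.11], [0, 0, 0]],
])

```text
time: 30.68
tool_pos: [0.5425, 0.3566, 0.032]
ee_rot: [-3.141, -0.001, -3.055]
wrist_force: [-0.4, 0.1, -2.7]
width: 0.0457
finger_force: 30.0
```

drive_tool([
  [0.03, [0, 0, 0.002], [0, 0, 0]],
  [0.03, [0, 0, 0.004], [0, 0, 0]],
  [0.03, [0, 0, 0.004], [0, 0, 0]],
])

```text
time: 31.05
tool_pos: [0.5428, 0.3579, 0.0295]
ee_rot: [3.141, 0.001, -3.053]
wrist_force: [-0.6, -1.6, -2.7]
width: 0.0455
finger_force: 30.0
```

drive_tool([
  [0.03, [0, 0, 0.002], [0, 0, 0]],
  [0.03, [0, 0, 0.004], [0, 0, 0]],
  [0.03, [0, 0, 0.0055], [0, 0, 0]],
  [0.03, [0, 0, 0.0065], [0, 0, 0]],
  [0.03, [0, 0, 0.0065], [0, 0, 0]],
])

```text
time: 31.68
tool_pos: [0.5425, 0.3577, 0.0229]
ee_rot: [3.141, 0.0, -3.053]
wrist_force: [-1.3, -1.8, 2.2]
width: 0.0455
finger_force: 30.0
```

drive_tool([
  [0.03, [0, 0, 0.0005], [0, 0, 0]],
  [0.03, [0, 0, 0.0005], [0, 0, 0]],
])

```text
time: 31.92
tool_pos: [0.5425, 0.3577, 0.0229]
ee_rot: [3.141, 0.0, -3.053]
wrist_force: [-2.7, -2.0, 5.4]
width: 0.0458
finger_force: 30.0
```

Down on the floor. Releasing, rising and backing clear so I can check the final scene.

drive_tool([
  [0.062, [0, 0, 0], [0, 0, 0]],
  [0.062, [0, 0, 0], [0, 0, 0]],
  [0.062, [0, 0, 0], [0, 0, 0]],
  [0.062, [0, 0, -0.01], [0, 0, 0]],
  [0.062, [0, 0, -0.05], [0, 0, 0]],
])

```text
time: 32.55
tool_pos: [0.5406, 0.3565, 0.0692]
ee_rot: [-3.139, -0.006, -3.053]
wrist_force: [0.2, 0.6, 1.0]
width: 0.0622
finger_force: 0.0
```

drive_tool([
  [0.062, [0, 0, -0.05], [0, 0, 0]],
  [0.062, [0, 0, -0.1], [0, 0, 0]],
  [0.062, [0, 0, -0.15], [0, 0, 0]],
  [0.062, [0.02, 0.05, -0.17], [0, 0, 0]],
  [0.062, [0.04, 0.1, -0.17], [0, 0, 0]],
])

```text
time: 33.17
tool_pos: [0.4948, 0.4549, 0.2466]
ee_rot: [3.137, 0.007, -3.055]
wrist_force: [0.8, 0.4, 0.5]
width: 0.062
finger_force: 0.0
```

drive_tool([
  [0.062, [0.06, 0.06, 0], [0, 0, 0]],
  [0.062, [0.1, 0.1, 0], [0, 0, 0]],
  [0.062, [0.1, 0.1, 0], [0, 0, 0]],
  [0.062, [0.1, 0.1, 0], [0, 0, 0]],
])

```text
time: 33.67
tool_pos: [0.3848, 0.545, 0.2423]
ee_rot: [3.141, 0.001, -3.052]
wrist_force: [0.7, -1.0, 0.1]
width: 0.0618
finger_force: 0.0
```

```bash
python3 - <<'E'
from h import *
o=robot.get_obs();print(o["time"],o["tool_pos"])
t=imaging.snapshot("top");s=imaging.snapshot("scene")
a=cv2.resize(t[90:300,130:510],(700,387));b=cv2.resize(s[80:340,140:460],(260,211))
cv2.imwrite("pics/fin.png",np.vstack([a,np.hstack([cv2.resize(s[100:330,140:460],(290,208)),np.zeros((208,410,3),np.uint8)])])[:,:,::-1])
cal=imaging.get_calibration("top");h=hsv(t);h0=hsv(cv2.imread("pics/top0.png")[:,:,::-1].copy())
for c,a,l in blobs((h[...,0]<=20)&(h[...,1]>165)&(h[...,2]>165),50,140):print("cap",c,a,ray(c,cal,.055))
E
```

```text
33.675 [0.3848 0.545  0.2423]
cap [468.5902  98.2295] 61 [ 0.842  -0.4549]
cap [477.75   105.1429] 56 [ 0.8212 -0.4796]
cap [336.1519 164.443 ] 79 [ 0.6517 -0.076 ]
cap [275.7245 184.551 ] 98 [0.5963 0.0906]
cap [176.5244 191.    ] 82 [0.5804 0.3617]
cap [224.0952 214.1429] 84 [0.5156 0.2298]
cap [400.8444 243.1778] 90 [ 0.433  -0.2474]
```

View pics/fin.png

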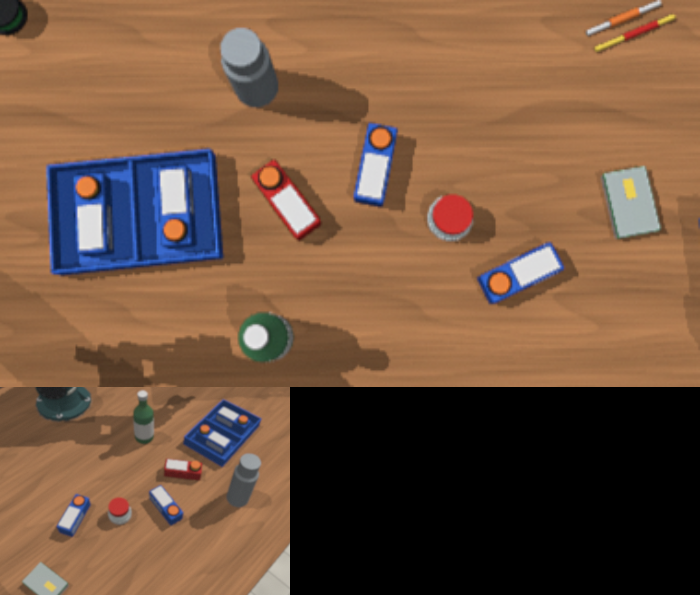

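The final top view shows L2 (cap at crop 87,187) in the left bay and L3 (173,230) in the right bay, both flat. L1 and L4 stand where they were, pressed, and the flask, bottle, bait tub, hook box and red look-alike are in place. Handing in.

```bash
python3 -c "
from bench import robot
print(robot.close_job())"
```

```text
the job is handed in; nothing more can be done
None
```

I tested all four lamps: the two sound ones stayed down and were left standing where they were, the two faulty ones are set down flat in separate bays of the repairs tray, and the job is handed in at about 34 s.

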